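# Move the condiments over to the clean rack in the same order

### The job

The wooden condiment rack has to be washed. Move its four things into the empty steel rack, each upright and fully down inside a hoop of its own, in the same left-to-right order in which they stand now, so that the cook still finds each one without looking. Don't knock anything over, and leave the mug, the timer, the butter and the tin behind the racks alone.

Things in the scene. Friction and masses are not known exactly. Their poses are not given: they have to be found in the camera images.
- wooden_rack: the full rack: plain wooden plinth 100 mm (x) by 356 mm (y), 14 mm high, four wire hoops in a row on it, centres at x = 0, y = +130.5, +43.5, -43.5, -130.5 mm. Fixed; on the robot's left or right, turned up to 0.28 rad; origin under its centre on the worktop; +y end = left end seen from the robot
- steel_rack: the empty rack: bare steel plinth, 100 x 356 mm, its top 14 mm above the worktop; four fixed wire hoops, 76 mm clear inside, top edge 39 mm above the worktop, centres at x = 0, y = +130.5, +43.5, -43.5, -130.5 mm in its frame. Fixed; on the robot's left or right, turned up to 0.28 rad; origin under its centre on the worktop; +y end = left end seen from the robot
- mill: pepper mill with a clear body and a grey top, round and upright, 56 mm wide and 123 mm high, 0.27 to 0.45 kg; grip it across the body about 60 mm above its underside; loose; origin at the centre of its underside, z up. It starts in one of the four hoops of the wooden rack, at any of the four places
- jam_jar: jam jar of glass with a light grey lid, round and upright, 61 mm wide and 90 mm high, 0.19 to 0.31 kg; grip it about 58 mm above its underside; loose; origin at the centre of its underside, z up. It starts in one of the four hoops of the wooden rack, at any of the four places
- spice_shaker: slim spice shaker with a red lid, round and upright, 45 mm wide and 106 mm high, 0.09 to 0.15 kg; grip it about 60 mm above its underside; loose; origin at the centre of its underside, z up. It starts in one of the four hoops of the wooden rack, at any of the four places
- mustard_jar: squat mustard jar of glass with a yellow lid, round and upright, 57 mm wide and 85 mm high, 0.17 to 0.29 kg; grip it about 56 mm above its underside; loose; origin at the centre of its underside, z up. It starts in one of the four hoops of the wooden rack, at any of the four places
- hoop_pepper: steel wire hoop of the wooden rack (81 mm across the wire's middle, wire 5 mm thick, its top edge 39 mm above the worktop), fixed on the plinth by three short legs; origin at the hoop's centre on the plinth's top. The pepper mill stands in it at the start; it stays there, empty, when that is taken out
- hoop_jam: steel wire hoop of the wooden rack (81 mm across the wire's middle, wire 5 mm thick, its top edge 39 mm above the worktop), fixed on the plinth by three short legs; origin at the hoop's centre on the plinth's top. The jam jar stands in it at the start; it stays there, empty, when that is taken out
- hoop_spice: steel wire hoop of the wooden rack (81 mm across the wire's middle, wire 5 mm thick, its top edge 39 mm above the worktop), fixed on the plinth by three short legs; origin at the hoop's centre on the plinth's top. The spice shaker stands in it at the start; it stays there, empty, when that is taken out
- hoop_mustard: steel wire hoop of the wooden rack (81 mm across the wire's middle, wire 5 mm thick, its top edge 39 mm above the worktop), fixed on the plinth by three short legs; origin at the hoop's centre on the plinth's top. The mustard jar stands in it at the start; it stays there, empty, when that is taken out
Mind the look-alikes: they are no part of the job. Leave any purple or turquoise look-alike of the mill alone.

How it is judged (in metres and radians):
At the end, for the whole second after the job is handed in: Each of the four things stands in the steel-rack hoop with the same place from the left as the wooden-rack hoop it started in: within 17 mm of the hoop's centre along each rack axis, underside on the plinth's top (-4 to +5 mm), upright within 0.1 rad, at rest and released (((y of hoop_pepper in the frame of wooden_rack between 0.1105 and 0.1505 m and y of mill in the frame of steel_rack between 0.1135 and 0.1475 m) or (y of hoop_pepper in the frame of wooden_rack between 0.0235 and 0.0635 m and y of mill in the frame of steel_rack between 0.0265 and 0.0605 m) or (y of hoop_pepper in the frame of wooden_rack between -0.0635 and -0.0235 m and y of mill in the frame of steel_rack between -0.0605 and -0.0265 m) or (y of hoop_pepper in the frame of wooden_rack between -0.1505 and -0.1105 m and y of mill in the frame of steel_rack between -0.1475 and -0.1135 m)) and x of mill in the frame of steel_rack between -0.017 and 0.017 m and z of mill in the frame of steel_rack between 0.01 and 0.019 m and angle between each of mill, jam_jar, spice_shaker, mustard_jar's own z axis and vertical below 0.1 rad and linear speed of each of mill, jam_jar, spice_shaker, mustard_jar below 0.03 m/s and angular speed of each of mill, jam_jar, spice_shaker, mustard_jar below 0.3 rad/s and ((y of hoop_jam in the frame of wooden_rack between 0.1105 and 0.1505 m and y of jam_jar in the frame of steel_rack between 0.1135 and 0.1475 m) or (y of hoop_jam in the frame of wooden_rack between 0.0235 and 0.0635 m and y of jam_jar in the frame of steel_rack between 0.0265 and 0.0605 m) or (y of hoop_jam in the frame of wooden_rack between -0.0635 and -0.0235 m and y of jam_jar in the frame of steel_rack between -0.0605 and -0.0265 m) or (y of hoop_jam in the frame of wooden_rack between -0.1505 and -0.1105 m and y of jam_jar in the frame of steel_rack between -0.1475 and -0.1135 m)) and x of jam_jar in the frame of steel_rack between -0.017 and 0.017 m and z of jam_jar in the frame of steel_rack between 0.01 and 0.019 m and ((y of hoop_spice in the frame of wooden_rack between 0.1105 and 0.1505 m and y of spice_shaker in the frame of steel_rack between 0.1135 and 0.1475 m) or (y of hoop_spice in the frame of wooden_rack between 0.0235 and 0.0635 m and y of spice_shaker in the frame of steel_rack between 0.0265 and 0.0605 m) or (y of hoop_spice in the frame of wooden_rack between -0.0635 and -0.0235 m and y of spice_shaker in the frame of steel_rack between -0.0605 and -0.0265 m) or (y of hoop_spice in the frame of wooden_rack between -0.1505 and -0.1105 m and y of spice_shaker in the frame of steel_rack between -0.1475 and -0.1135 m)) and x of spice_shaker in the frame of steel_rack between -0.017 and 0.017 m and z of spice_shaker in the frame of steel_rack between 0.01 and 0.019 m and ((y of hoop_mustard in the frame of wooden_rack between 0.1105 and 0.1505 m and y of mustard_jar in the frame of steel_rack between 0.1135 and 0.1475 m) or (y of hoop_mustard in the frame of wooden_rack between 0.0235 and 0.0635 m and y of mustard_jar in the frame of steel_rack between 0.0265 and 0.0605 m) or (y of hoop_mustard in the frame of wooden_rack between -0.0635 and -0.0235 m and y of mustard_jar in the frame of steel_rack between -0.0605 and -0.0265 m) or (y of hoop_mustard in the frame of wooden_rack between -0.1505 and -0.1105 m and y of mustard_jar in the frame of steel_rack between -0.1475 and -0.1135 m)) and x of mustard_jar in the frame of steel_rack between -0.017 and 0.017 m and z of mustard_jar in the frame of steel_rack between 0.01 and 0.019 m); the robot touches nothing.
It fails at once if one of the four things is tipped over (more than 0.7 rad from upright) (angle between any of mill, jam_jar, spice_shaker, mustard_jar's own z axis and vertical above 0.7 rad).
It fails at once if the mug, timer, butter or tin behind the racks is shoved (more than 25 mm) or tipped (distance of any of coffee_mug, kitchen_timer, butter_pack, food_tin from where it was at the start of the episode above 0.025 m or angle between any of coffee_mug, kitchen_timer, butter_pack, food_tin's own z axis and vertical above 0.5 rad).
It also fails if it takes over 115 s, if anything falls off the work surface, if the arm or the gripper's body presses on something with over 40 N, if the wrist force passes 120 N, or if a joint passes its speed limit or range.

### The arm

A 7-joint arm with a two-finger parallel gripper is mounted at the origin on a cart in front of the work surface, level with it; the furniture and walls round the work are solid. World frame = base frame: x ahead of the robot, y to its left, z up, the work surface at z = 0. Lengths are in mm, angles in rad, forces in N, time in s.
With the tool pointing down it reaches from about 400 to 850 mm from the base axis. Payload 4.4 kg.
Tool frame: the origin (TCP) lies midway between the tips of the shut fingers; the grasp point (between the pads) lies 19 mm behind it; z points along the fingers, y is the line along which they close (so a half turn about z gives the same grasp; the last joint's range is limited). The gripper opens to 94 mm and grips with 3 to 60 N. Pads are 16 mm wide; open, the fingers measure 119 mm over their backs; the gripper's body (75 mm by 177 mm) begins 78 mm behind the grasp point.
Start: joints at [-1.199, 0.628, 0.038, 1.517, -0.027, 0.996, -0.02], TCP at [275.545, 588.722, 205.478] pointing down, gripper open.
Joint ranges: [-3.06, 3.06], [-0.37, 2.12], [-1.25, 1.32], [0.18, 2.47], [-1.1, 4.24], [0.23, 1.98], [-2.94, 2.94]. Speed limits (rad/s): [2.57, 2.57, 3.14, 3.14, 3.14, 3.14, 3.14].

### API

Orientations are given as a rotation vector (axis times angle).
In Python, from workcell import telemetry, grab_frame, job gives the robot as it stands.
- The arm moves only by the tool arm_command, never from a script. Its argument "plan" is text: rows parted by semicolons, each of 6 numbers parted by spaces: the shift along the tool's x, y, z each as a share of 25 cm, from -1 to 1, then the turn, a rotation vector about the tool's x, y, z each as a share of 2 pi rad, from -1 to 1. A call has 1 to 20 rows; each row shifts and turns the commanded pose from where the row before left it, along the tool's axes as they then stand; what a row does not reach is not made up. A row lasts 1/8 s, in which the tool goes at most 62.5 mm and 10.7 degrees, less where a joint would pass 70% of its speed; a pose out of reach is approached as far as the arm can. A call with a number of a shift or a turn outside -1 to 1 is refused whole. A call with a gripper value outside its range is refused whole. "jaw" is the opening, from -1 (shut) to 1 (fully open), set as the call begins (left out, the last holds). The fingers move at their own pace and stop on an object; "grip_force" is the grip in N (left out, the last holds). Time passes only in rows, so rows that do not move let the fingers close. It gives the time, the measured TCP pose, the force, the opening and the grip force at its end, in the units of the state.
- telemetry.read_state(): the state, without advancing time (a new reading comes with each control period).
- grab_frame(name): name is "side" or "top" or "wrist"; returns a dict with "pixels" (384x512x3 uint8, red, green, blue), "range_z" (384x512 float32, mm along the optical axis (not along the pixel's ray), 0 where there is no reading), "fx", "fy", "cx", "cy" (pixels), "T" (4x4, takes a point from camera to world coordinates). Camera axes: x right, y down, z forward; pixel columns grow to the right and rows downward; lengths in mm; the calibration is good to about 2 mm. A picture is of the moment at which its call begins.
- job.job_done(): hands the job in; it is judged then, once.
The state is a dict: "time": time; "qpos": joint angles; "qvel": joint speeds; "joint_torque": joint torques, N m; "eef_pos": TCP position; "tool_rot": TCP orientation; "ft_force": force on the tool from outside, world axes, zero at the start; "wrist_torque": the same for the moment, N m; "width": finger opening in mm; "grip_force": force on a finger pad.
Only numpy, scipy, OpenCV 4.12 (cv2) and the standard library are available. Lean on these libraries where they do the work, as an engineer would, in place of code of your own. Each camera call takes 0.05 s, during which the arm holds its last target. There are 200 camera calls.

## Working session

There is one attempt and no reset: what is moved stays moved. The work goes in short steps, Python scripts to look and compute and a tool call to move; the robot and the scene stay as the last step left them, time stands still between calls to the robot, and variables do not carry over. Pictures are saved under pics/ and viewed, at most 14 in all, crops included, and the job is handed in when it is done.

Besides the shell and the picture viewer there is one more tool, called after ">>>" as name(argument=value, ...) on one line, values as JSON. arm_command: Moves the arm, as the interface text tells. Shift numbers are shares of 25 cm and turn numbers shares of 2 pi rad, none past 1 either way. Its arguments: {"type":"object","properties":{"plan":{"type":"string"},"jaw":{"type":"number"},"grip_force":{"type":"number"}},"required":["plan"]}

```bash
mkdir -p pics; ls
python3 - <<'E'
from workcell import telemetry, grab_frame
import cv2,numpy as np
s=telemetry.read_state();print(s)
for n in("top","side"):
    f=grab_frame(n);np.savez(f"{n}.npz",**f)
    cv2.imwrite(f"pics/{n}0.png",f["pixels"][:,:,::-1]);print(n,f["fx"],f["cx"],f["cy"],f["T"].round(3).tolist())
E
```

```text
pics
{'time': 0.0, 'qpos': array([-1.19881943,  0.62928522,  0.03843473,  1.51835262, -0.02696705,
        0.99628981, -0.02000492]), 'qvel': array([ 0.00085598,  0.00084386,  0.0009937 ,  0.0008252 , -0.00023647,
       -0.00022663, -0.00090025]), 'joint_torque': array([-3.74270803e-04, -5.49736011e+01,  1.14377160e+00, -1.86640263e+01,
       -5.21558896e-02,  2.34885863e-02,  1.48916638e-04]), 'eef_pos': array([275.25419698, 588.11993965, 204.59838508]), 'tool_rot': array([-6.82074188e-01, -3.06629447e+00,  2.80022455e-03]), 'ft_force': array([0.73720428, 0.46496814, 0.60863963]), 'wrist_torque': array([ 0.01282812, -0.05560528,  0.01494421]), 'grip_force': 0.0, 'width': 94.01156004030486}
top 376.08275393210164 250.24637617532102 195.3517189009973 [[-0.011, -0.998, 0.059, 395.872], [-1.0, 0.012, 0.016, 134.956], [-0.016, -0.059, -0.998, 1388.916], [0.0, 0.0, 0.0, 1.0]]
side 466.77030869880485 257.55110489289 189.30770595919248 [[0.978, -0.129, 0.165, 203.474], [-0.21, -0.592, 0.778, -1050.159], [-0.003, -0.796, -0.606, 974.544], [0.0, 0.0, 0.0, 1.0]]
```

View pics/top0.png

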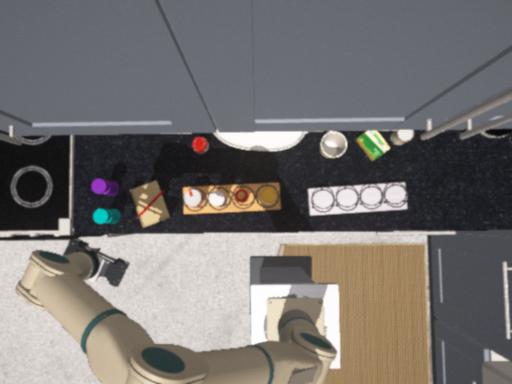

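View pics/side0.png

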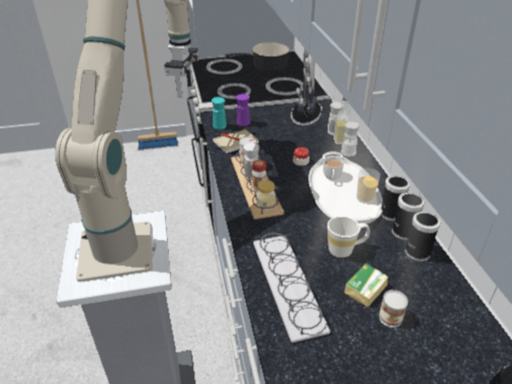

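Both views show the wooden rack on the left (top view px 183–280, 182–213) and the steel rack on the right (307–407, 182–215). From the left the things are two grey or white tops, then red, then yellow. I'll zoom in and measure.

```bash
cat > h.py <<'E'
import numpy as np,cv2
def cloud(f):
    d=f["range_z"].astype(float);v,u=np.indices(d.shape)
    p=np.stack([(u-f["cx"])/f["fx"]*d,(v-f["cy"])/f["fy"]*d,d],-1)
    T=np.array(f["T"]);return p@T[:3,:3].T+T[:3,3]
def ray(f,uv,z):
    uv=np.atleast_2d(uv).astype(float);T=np.array(f["T"])
    d=np.c_[(uv[:,0]-f["cx"])/f["fx"],(uv[:,1]-f["cy"])/f["fy"],np.ones(len(uv))]@T[:3,:3].T
    return T[:3,3]+d*((z-T[2,3])/d[:,2])[:,None]
def rect(f,mask,z):
    c=max(cv2.findContours(mask.astype(np.uint8),0,2)[0],key=cv2.contourArea)
    p=ray(f,c[:,0,:],z)[:,:2].astype(np.float32)
    (x,y),(w,h),a=cv2.minAreaRect(p)
    b=cv2.boxPoints(((x,y),(w,h),a)); e=[b[1]-b[0],b[2]-b[1]];e=max(e,key=np.linalg.norm)
    if e[1]<0:e=-e
    return (x,y),(w,h),np.arctan2(-e[0],e[1]) # yaw of rack (+y axis = e)
E
python3 - <<'E'
from h import *
f=dict(np.load("top.npz"));P=cloud(f);g=f["pixels"].astype(int)
a=cv2.resize(f["pixels"][170:230,170:290,::-1],None,fx=6,fy=6,interpolation=2)
s=dict(np.load("side.npz"))["pixels"]
b=cv2.resize(s[125:225,200:320,::-1],None,fx=5,fy=5,interpolation=2)
cv2.imwrite("pics/za.png",a);cv2.imwrite("pics/zb.png",b)
roi=np.zeros(g.shape[:2],bool);roi[170:225,170:420]=1
m=(g.min(2)>110)&(g.max(2)-g.min(2)<40)&roi;m[:,:300]=0
m=cv2.morphologyEx(m.astype(np.uint8),cv2.MORPH_CLOSE,np.ones((3,3)))
print("steel",rect(f,m,14))
w=((g[...,0]-g[...,2]>40)&(g[...,0]>90)&roi);w[:,:176]=0;w[:,300:]=0
w=cv2.morphologyEx(w.astype(np.uint8),cv2.MORPH_CLOSE,np.ones((9,9)));print("wood",rect(f,w,14))
for u,v in[(195,197),(219,198),(241,195),(268,196)]:
    q=P[v-7:v+8,u-8:u+9].reshape(-1,3);t=np.percentile(q[:,2],95);k=q[q[:,2]>t-8];print(u,v,t.round(),k.mean(0).round(1))
for z in range(0,1300,200):
    pass
print("cabinet z near",P[120:130,150:350,:].reshape(-1,3).mean(0), np.median(P[60:125:8,250],0), [P[r,150].round() for r in (100,128,140)])
print("tool",telem) if 0 else None
E
```

```text
steel ((460.896240234375, -232.26148986816406), (102.97515106201172, 358.1923828125), np.float32(0.053202465))
wood ((467.2273254394531, 227.75352478027344), (104.50371551513672, 357.73541259765625), np.float32(0.030006532))
195 197 108.0 [466.8 348.5 118.1]
219 198 141.0 [462.4 265.3 144.6]
241 195 123.0 [471.7 186.2 120.6]
268 196 103.0 [471.7  91.9 106.5]
cabinet z near [601.37645275 146.80085448 567.05948721] [600.5105054  142.9839936  784.98151757] [array([609., 324., 728.]), array([601., 374., 549.]), array([689., 529.,   5.])]
```

View pics/za.png

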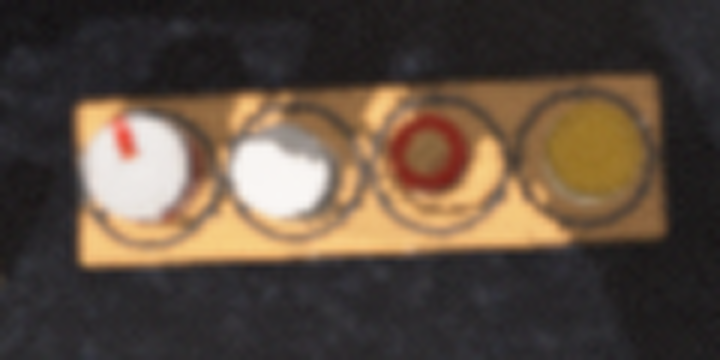

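View pics/zb.png

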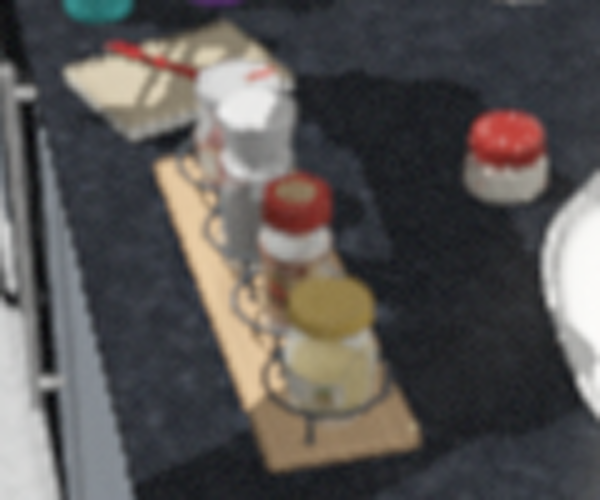

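From left to right they are the jam jar, mill, spice shaker and mustard jar. The tops are at about 108, 141, 123 and 103 mm, which fits the given sizes. Both racks fit 100 x 356 mm, at yaw 0.03 and 0.05. I'll turn the tool so the fingers close along the rack's x axis.

>>> arm_command(plan="0 0 0 0 0 0.022; 0 0 0 0 0 0.022; 0 0 0 0 0 0.022; 0 0 0 0 0 0.022; 0 0 0 0 0 0.022; 0 0 0 0 0 0.022; 0 0 0 0 0 0.022; 0 0 0 0 0 0.02; 0 0 -0.1 0 0 0; 0 0 -0.1 0 0 0; 0 0 -0.1 0 0 0; 0 0 -0.05 0 0 0; 0 0 0 0 0 0", jaw=1)

```text
time: 1.72
eef_pos: [275.6, 588.9, 293.3]
tool_rot: [-2.177, -2.265, -0.001]
ft_force: [-0.0, 0.1, 0.3]
width: 94.6
grip_force: 0.0
```

```bash
cat > go.py <<'E'
import sys,numpy as np
from scipy.spatial.transform import Rotation as R
from workcell import telemetry
def to(x,y,z,yaw=0.04):
    s=telemetry.read_state();A=R.from_rotvec(s["tool_rot"])
    B=R.from_matrix(np.c_[[-np.sin(yaw),np.cos(yaw),0],[np.cos(yaw),np.sin(yaw),0],[0,0,-1]])
    print("t",s["time"],"pos",s["eef_pos"].round(1),"w",round(s["width"],1),"shares",(A.inv().apply(np.array([x,y,z])-s["eef_pos"])/250).round(3),"turn",((A.inv()*B).as_rotvec()/2/np.pi).round(4))
if __name__=="__main__":to(*map(float,sys.argv[1:]))
E
python3 go.py 450 228 300
```

```text
t 1.725 pos [275.6 588.9 293.3] w 94.6 shares [-1.47   0.639 -0.028] turn [ 0.     -0.0001 -0.    ]
```

>>> arm_command(plan="-0.147 0.064 0 0 0 0; -0.147 0.064 0 0 0 0; -0.147 0.064 0 0 0 0; -0.147 0.064 0 0 0 0; -0.147 0.064 0 0 0 0; -0.147 0.064 0 0 0 0; -0.147 0.064 0 0 0 0; -0.147 0.064 0 0 0 0; -0.147 0.064 0 0 0 0; -0.147 0.064 0 0 0 0; 0 0 0 0 0 0; 0 0 0 0 0 0")

```text
time: 3.22
eef_pos: [449.2, 228.5, 292.2]
tool_rot: [-2.175, -2.265, 0.002]
ft_force: [-0.1, -0.1, -1.0]
width: 93.9
grip_force: 0.0
```

```bash
python3 - <<'E'
from workcell import grab_frame
import cv2,numpy as np
f=grab_frame("wrist");np.savez("w1.npz",**f);cv2.imwrite("pics/w1.png",f["pixels"][:,:,::-1]);print(f["T"].round(2).tolist(),f["fx"])
E
python3 go.py 470 98 205
```

```text
[[1.0, 0.04, 0.01, 445.89], [0.04, -0.96, -0.26, 303.63], [-0.0, 0.26, -0.96, 471.93], [0.0, 0.0, 0.0, 1.0]] 331.4990839653778
t 3.275 pos [449.1 229.  292.3] w 93.7 shares [-0.527  0.062  0.349] turn [-0.0002 -0.      0.0002]
```

View pics/w1.png

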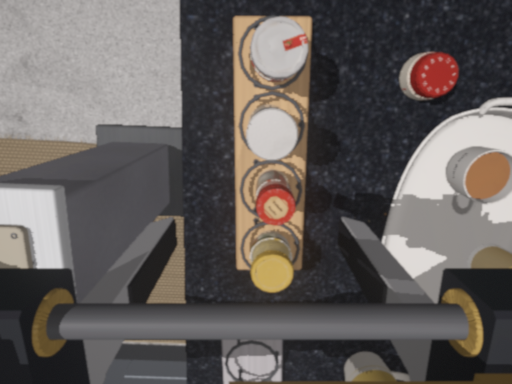

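The wrist view shows all four lids: jam (279,48), mill (273,133), spice (276,204) and mustard (272,268). The steel rack's left end is at the bottom (252,360). I'll locate the lids by depth at the top plane.

```bash
cat > lids.py <<'E'
from h import *
def lids(f,things):
    P=cloud(f)
    for n,(u,v,H) in things.items():
        m=(abs(P[...,2]-(14+H))<9);yy,xx=np.indices(m.shape);m&=np.hypot(xx-u,yy-v)<42
        m=cv2.morphologyEx(m.astype(np.uint8),cv2.MORPH_OPEN,np.ones((5,5)))
        cs=cv2.findContours(m,0,2)[0]
        if not cs: print(n,"none");continue
        c=max(cs,key=cv2.contourArea)
        p=ray(f,c[:,0,:],14+H)[:,:2].astype(np.float32);(x,y),r=cv2.minEnclosingCircle(p)
        e=cv2.fitEllipse(p);print(n,"xy",round(x,1),round(y,1),"dia",round(2*r,1),"ell",np.round(e[0],1),np.round(e[1],1),"z",np.median(P[...,2][m>0]).round(1))
E
python3 - <<'E'
from lids import *
f=dict(np.load("w1.npz"))
lids(f,dict(jam=(279,48,90),mill=(273,133,123),spice=(276,204,106),mustard=(272,268,85)))
g=f["pixels"].astype(int);w=(g[...,0]-g[...,2]>30)&(g[...,0]>90);w[:,:225]=0;w[:,320:]=0;w[275:]=0
w=cv2.morphologyEx(w.astype(np.uint8),cv2.MORPH_CLOSE,np.ones((15,15)))
w=cv2.morphologyEx(w,cv2.MORPH_OPEN,np.ones((5,5)))
print(rect(f,w,14))
E
```

```text
jam xy 465.4 352.6 dia 60.2 ell [465.1 352.9] [58.1 59.2] z 104.4
mill xy 461.1 267.6 dia 52.1 ell [461.2 267.5] [50.5 51.5] z 137.2
spice xy 470.1 186.8 dia 46.0 ell [470.  186.9] [43.4 44.4] z 120.9
mustard xy 471.6 93.2 dia 57.7 ell [471.2  93.5] [51.9 57.7] z 99.7
((466.5940246582031, 220.9078369140625), (100.82768249511719, 361.76177978515625), np.float32(0.0384061))
```

The lid diameters and heights match the specs. I'll go above the mustard jar first.

```bash
python3 go.py 471.5 93.3 150
```

```text
t 3.275 pos [449.1 229.  292.3] w 93.7 shares [-0.546  0.068  0.569] turn [-0.0002 -0.      0.0002]
```

>>> arm_command(plan="-0.137 0.017 0 0 0 0; -0.137 0.017 0 0 0 0; -0.136 0.017 0 0 0 0; -0.136 0.017 0 0 0 0; 0 0 0.11 0 0 0; 0 0 0.11 0 0 0; 0 0 0.12 0 0 0; 0 0 0.12 0 0 0; 0 0 0.11 0 0 0; 0 0 0 0 0 0; 0 0 0 0 0 0")

```text
time: 4.65
eef_pos: [472.9, 92.9, 151.0]
tool_rot: [2.175, 2.266, 0.001]
ft_force: [0.3, -0.8, 0.9]
width: 94.2
grip_force: 0.0
```

```bash
python3 go.py 471.5 93.3 51
```

```text
t 4.65 pos [472.9  92.9 151. ] w 94.2 shares [ 0.002 -0.006  0.4  ] turn [ 0.0001 -0.0001  0.0001]
```

>>> arm_command(plan="0 -0.006 0.1 0 0 0; 0 0 0.1 0 0 0; 0 0 0.1 0 0 0; 0 0 0.06 0 0 0; 0 0 0.04 0 0 0; 0 0 0 0 0 0; 0 0 0 0 0 0")

```text
time: 5.52
eef_pos: [471.4, 92.2, 51.1]
tool_rot: [2.176, 2.265, 0.002]
ft_force: [-0.1, -0.3, 0.7]
width: 94.1
grip_force: 0.0
```

>>> arm_command(plan="0 0 0 0 0 0; 0 0 0 0 0 0; 0 0 0 0 0 0; 0 0 0 0 0 0; 0 0 0 0 0 0; 0 0 0 0 0 0; 0 0 0 0 0 0; 0 0 0 0 0 0", jaw=-1, grip_force=20)

```text
time: 6.52
eef_pos: [471.5, 92.1, 50.6]
tool_rot: [2.176, 2.264, 0.001]
ft_force: [1.7, -0.2, 1.3]
width: 54.2
grip_force: 20.0
```

>>> arm_command(plan="0 0 -0.06 0 0 0; 0 0 -0.12 0 0 0; 0 0 -0.16 0 0 0; 0 0 -0.16 0 0 0; 0 0 -0.16 0 0 0; 0 0 -0.16 0 0 0; 0 0 -0.1 0 0 0; -0.08 0 0 0 0 0; -0.15 0 0 0 0 0; -0.15 0 0 0 0 0; -0.15 0 0 0 0 0; -0.15 0 0 0 0 0; -0.15 0 0 0 0 0; -0.15 0 0 0 0 0; -0.12 0 0 0 0 0; -0.08 0 0 0 0 0; 0 0 0 0 0 0; 0 0 0 0 0 0")

```text
time: 8.78
eef_pos: [481.9, -201.1, 280.3]
tool_rot: [-2.174, -2.264, -0.001]
ft_force: [0.6, 0.6, -2.5]
width: 53.9
grip_force: 20.0
```

```bash
python3 - <<'E'
from workcell import grab_frame
import cv2,numpy as np
f=grab_frame("wrist");np.savez("w2.npz",**f);cv2.imwrite("pics/w2.png",f["pixels"][:,:,::-1])
E
python3 go.py 467.8 -362.6 110
```

```text
t 8.825 pos [ 482.3 -200.9  280.4] w 54.1 shares [-0.645 -0.084  0.68 ] turn [-0.0001 -0.0003  0.0002]
```

View pics/w2.png

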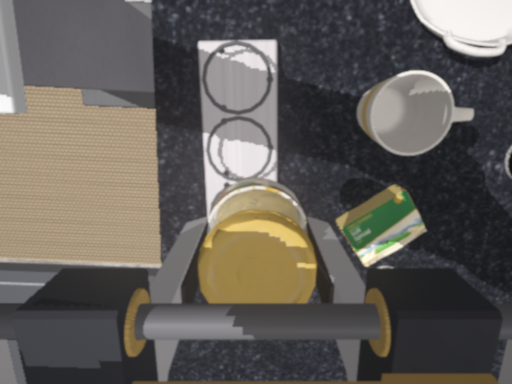

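The mustard jar is held. Two steel hoops are in view at about (238,77) and (240,148). I'll fit them.

```bash
cat > hoops.py <<'E'
from h import *
def hoops(f,seeds,z=36.5):
    # radial search of darkest pixel around each seed in world, then ellipse fit
    g=cv2.cvtColor(f["pixels"],cv2.COLOR_RGB2GRAY).astype(float);T=np.array(f["T"]);out=[]
    for s in seeds:
        c=ray(f,s,z)[0]
        for _ in range(4):
            pts=[]
            for a in np.linspace(0,2*np.pi,72,endpoint=False):
                r=np.arange(33,49,.5);w=np.c_[c[0]+r*np.cos(a),c[1]+r*np.sin(a),np.full(len(r),z)]
                q=(w-T[:3,3])@T[:3,:3];u=q[:,0]/q[:,2]*f["fx"]+f["cx"];v=q[:,1]/q[:,2]*f["fy"]+f["cy"]
                m=cv2.remap(g,u.astype(np.float32)[:,None],v.astype(np.float32)[:,None],1)[:,0];i=m.argmin()
                if 2<i<len(r)-3 and m[i]<np.median(m)-15:pts.append(w[i,:2])
            pts=np.float32(pts)
            if len(pts)<12:break
            e=cv2.fitEllipse(pts);c=np.array([*e[0],z])
        out.append(c);print(s,"centre",c.round(1),"axes",np.round(e[1],1),len(pts))
    return out
E
python3 - <<'E'
from hoops import *
f=dict(np.load("w2.npz"));o=hoops(f,[(238,77),(240,148)]);d=o[0]-o[1];print(np.linalg.norm(d),np.arctan2(-d[0],d[1]))
g=f["pixels"].astype(int);m=(g.min(2)>125)&(g.max(2)-g.min(2)<30);m[:,:190]=0;m[:,290:]=0;m[200:]=0
m=cv2.morphologyEx(m.astype(np.uint8),cv2.MORPH_CLOSE,np.ones((9,9)))
print("plinth",rect(f,m,14))
t=dict(np.load("top.npz"));hoops(t,[(321,199),(346,198),(371,196),(396,195)])
E
```

```text
(238, 77) centre [ 452.6 -103.7   36.5] axes [78.4 84.9] 58
(240, 148) centre [ 457.5 -191.3   36.5] axes [78.8 82.1] 58
87.78737669835088 0.0559434718808252
plinth ((454.8996887207031, -161.80694580078125), (99.55228424072266, 207.55174255371094), np.float32(0.056367863))
(321, 199) centre [ 456.3 -102.9   36.5] axes [77.9 82.7] 52
(346, 198) centre [ 461.9 -189.7   36.5] axes [78.7 85.6] 45
(371, 196) centre [ 465.5 -276.1   36.5] axes [78.2 83. ] 43
(396, 195) centre [ 471.1 -363.    36.5] axes [80.7 83.5] 28
```

```bash
python3 go.py 468 -365 110
```

```text
t 8.825 pos [ 482.3 -200.9  280.4] w 54.1 shares [-0.654 -0.083  0.68 ] turn [-0.0001 -0.0003  0.0002]
```

>>> arm_command(plan="-0.1 -0.01 0 0 0 0; -0.15 -0.02 0 0 0 0; -0.15 -0.02 0 0 0 0; -0.15 -0.02 0 0 0 0; -0.104 -0.013 0 0 0 0; 0 0 0.12 0 0 0; 0 0 0.15 0 0 0; 0 0 0.15 0 0 0; 0 0 0.15 0 0 0; 0 0 0.11 0 0 0; 0 0 0 0 0 0; 0 0 0 0 0 0")

```text
time: 10.32
eef_pos: [469.3, -366.8, 111.5]
tool_rot: [2.175, 2.265, 0.0]
ft_force: [0.4, -0.7, -3.1]
width: 53.9
grip_force: 20.0
```

```bash
python3 go.py 468 -365 52
python3 - <<'E'
from hoops import *
from workcell import grab_frame
f=grab_frame("wrist");np.savez("w3.npz",**f);s=grab_frame("side")
a=f["pixels"];b=cv2.resize(s["pixels"][200:360,230:400],(510,480))
cv2.imwrite("pics/w3.png",np.hstack([cv2.resize(a,(290,480))[:,:,:],b])[:,:,::-1])
cv2.imwrite("pics/w3full.png",a[:,:,::-1])
E
```

```text
t 10.325 pos [ 469.3 -366.8  111.5] w 53.9 shares [ 0.008 -0.005  0.238] turn [0.0002 0.0001 0.0001]
```

View pics/w3.png

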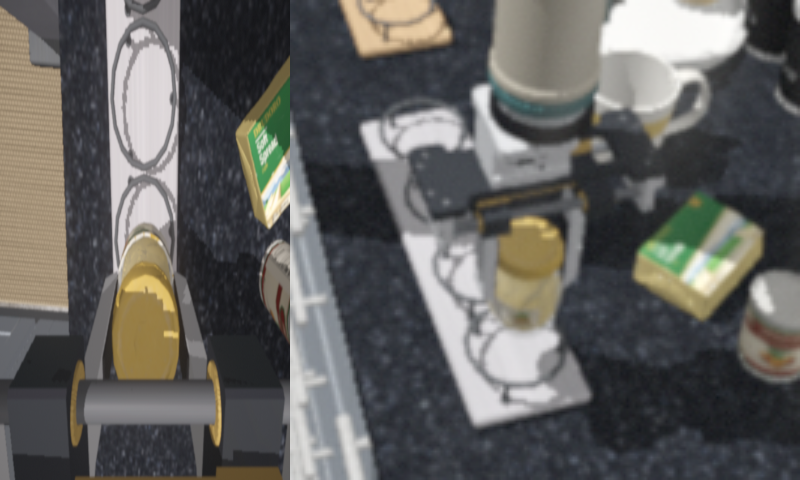

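The jar hangs above hoop 4, clear of the butter and the tin. I'll check hoop 3 from this view, then lower.

Run:
```python
from hoops import *
hoops(dict(np.load("w3.npz")),[(254,76)])
```

```text
(254, 76) centre [ 464.2 -278.1   36.5] axes [80.6 82.1] 54
```

>>> arm_command(plan="0.008 -0.005 0.04 0 0 0; 0 0 0.06 0 0 0; 0 0 0.06 0 0 0; 0 0 0.04 0 0 0; 0 0 0.02 0 0 0; 0 0 0.016 0 0 0; 0 0 0 0 0 0; 0 0 0 0 0 0")

```text
time: 11.42
eef_pos: [467.3, -365.1, 51.8]
tool_rot: [2.176, 2.265, 0.0]
ft_force: [-0.1, -0.2, -2.5]
width: 54.4
grip_force: 20.0
```

>>> arm_command(plan="0 0 0.004 0 0 0; 0 0 0 0 0 0; 0 0 0 0 0 0")

```text
time: 11.8
eef_pos: [467.3, -365.1, 50.7]
tool_rot: [2.176, 2.265, 0.0]
ft_force: [-0.5, 0.5, -1.2]
width: 54.7
grip_force: 20.0
```

>>> arm_command(plan="0 0 0 0 0 0; 0 0 0 0 0 0; 0 0 0 0 0 0; 0 0 0 0 0 0; 0 0 0 0 0 0; 0 0 -0.06 0 0 0; 0 0 -0.1 0 0 0; 0 0 -0.15 0 0 0; 0 0 -0.15 0 0 0; 0 0 -0.15 0 0 0; 0 0 -0.05 0 0 0; 0.1 0 0 0 0 0; 0.15 0 0 0 0 0; 0.15 0 0 0 0 0; 0.15 0 0 0 0 0; 0.15 0 0 0 0 0; 0.15 0 0 0 0 0; 0.15 0 0 0 0 0; 0.1 0 0 0 0 0", jaw=1)

```text
time: 14.18
eef_pos: [455.3, -88.0, 215.0]
tool_rot: [-2.174, -2.266, 0.001]
ft_force: [-0.2, -0.1, 0.4]
width: 93.9
grip_force: 0.0
```

```bash
python3 go.py 470 187 205;python3 - <<'E'
from lids import *
from workcell import grab_frame
t=grab_frame("top");np.savez("t2.npz",**t);P=cloud(t);m=(P[...,2]>85)&(P[...,2]<112);m[:,:375]=0;m[:,415:]=0;m[:180]=0;m[215:]=0
print(P[m].mean(0),m.sum())
lids(t,dict(mustard=(394,195,85)))
E
```

```text
t 14.175 pos [455.3 -88.  215. ] w 93.9 shares [1.097 0.104 0.041] turn [-0.0002 -0.0001  0.0002]
[ 467.88709696 -362.82256401   98.38086503] 215
mustard xy 466.7 -363.2 dia 55.7 ell [ 468. -363.] [52.6 54.3] z 98.9
```

The mustard jar is seated: top at 98.9 mm against 99 expected, centred at (467.5,-363). Next is the spice shaker.

>>> arm_command(plan="0.1 0.013 0 0 0 0; 0.16 0.013 0 0 0 0; 0.16 0.013 0 0 0 0; 0.16 0.013 0 0 0 0; 0.16 0.013 0 0 0 0; 0.16 0.013 0 0 0 0; 0.12 0.013 0 0 0 0; 0.077 0.013 0 0 0 0; 0 0 0.1 0 0 0; 0 0 0.12 0 0 0; 0 0 0.08 0 0 0; 0 0 0 0 0 0; 0 0 0 0 0 0")

```text
time: 15.85
eef_pos: [471.9, 184.4, 141.1]
tool_rot: [2.178, 2.264, 0.001]
ft_force: [-0.0, 0.8, -1.1]
width: 93.6
grip_force: 0.0
```

```bash
python3 go.py 470 187 55
```

```text
t 15.85 pos [471.9 184.4 141.1] w 93.6 shares [ 0.011 -0.008  0.344] turn [ 0.0001  0.     -0.0002]
```

>>> arm_command(plan="0.011 -0.008 0.06 0 0 0; 0 0 0.09 0 0 0; 0 0 0.09 0 0 0; 0 0 0.06 0 0 0; 0 0 0.044 0 0 0; 0 0 0 0 0 0; 0 0 0 0 0 0")

```text
time: 16.73
eef_pos: [469.6, 187.7, 54.9]
tool_rot: [2.177, 2.265, 0.001]
ft_force: [0.1, 0.4, 0.1]
width: 93.9
grip_force: 0.0
```

>>> arm_command(plan="0 0 0 0 0 0; 0 0 0 0 0 0; 0 0 0 0 0 0; 0 0 0 0 0 0; 0 0 0 0 0 0; 0 0 0 0 0 0; 0 0 0 0 0 0; 0 0 0 0 0 0", jaw=-1, grip_force=15)

```text
time: 17.73
eef_pos: [469.4, 187.6, 54.5]
tool_rot: [2.177, 2.265, 0.001]
ft_force: [0.1, 0.7, 0.5]
width: 44.7
grip_force: 15.0
```

>>> arm_command(plan="0 0 -0.06 0 0 0; 0 0 -0.12 0 0 0; 0 0 -0.15 0 0 0; 0 0 -0.15 0 0 0; 0 0 -0.12 0 0 0; -0.08 0 0 0 0 0; -0.15 0 0 0 0 0; -0.15 0 0 0 0 0; -0.15 0 0 0 0 0; -0.15 0 0 0 0 0; -0.15 0 0 0 0 0; -0.15 0 0 0 0 0; -0.15 0 0 0 0 0; -0.15 0 0 0 0 0; -0.15 0 0 0 0 0; -0.15 0 0 0 0 0; -0.15 0 0 0 0 0; -0.08 0 0 0 0 0; 0 0 0 0 0 0; 0 0 0 0 0 0")

```text
time: 20.23
eef_pos: [486.1, -263.4, 203.8]
tool_rot: [-2.175, -2.263, -0.0]
ft_force: [1.3, 0.3, -0.6]
width: 44.7
grip_force: 15.0
```

```bash
python3 go.py 463.5 -277.5 110
```

```text
t 20.225 pos [ 486.1 -263.4  203.8] w 44.7 shares [-0.053 -0.092  0.375] turn [-0.0003 -0.0003 -0.    ]
```

>>> arm_command(plan="-0.027 -0.046 0 0 0 0; -0.026 -0.046 0 0 0 0; 0 0 0.1 0 0 0; 0 0 0.15 0 0 0; 0 0 0.12 0 0 0; 0 0 0 0 0 0; 0 0 0 0 0 0")

```text
time: 21.1
eef_pos: [464.8, -279.5, 113.1]
tool_rot: [2.176, 2.264, 0.0]
ft_force: [-0.8, 0.8, -0.3]
width: 44.4
grip_force: 15.0
```

```bash
python3 go.py 463.5 -277.5 55.5
```

```text
t 21.1 pos [ 464.8 -279.5  113.1] w 44.4 shares [ 0.008 -0.005  0.23 ] turn [ 0.0002  0.0002 -0.0001]
```

>>> arm_command(plan="0.008 -0.005 0.04 0 0 0; 0 0 0.06 0 0 0; 0 0 0.06 0 0 0; 0 0 0.04 0 0 0; 0 0 0.02 0 0 0; 0 0 0.012 0 0 0; 0 0 0 0 0 0; 0 0 0 0 0 0")

```text
time: 22.1
eef_pos: [463.2, -276.8, 54.4]
tool_rot: [2.177, 2.265, 0.0]
ft_force: [-1.7, 0.3, 5.3]
width: 44.4
grip_force: 15.0
```

>>> arm_command(plan="0 0 0 0 0 0; 0 0 0 0 0 0; 0 0 0 0 0 0; 0 0 0 0 0 0; 0 0 0 0 0 0; 0 0 -0.06 0 0 0; 0 0 -0.1 0 0 0; 0 0 -0.15 0 0 0; 0 0 -0.15 0 0 0; 0 0 -0.12 0 0 0; 0 0 -0.06 0 0 0; 0.1 0 0 0 0 0; 0.16 0 0 0 0 0; 0.16 0 0 0 0 0; 0.16 0 0 0 0 0; 0.16 0 0 0 0 0; 0.16 0 0 0 0 0; 0.16 0 0 0 0 0; 0.1 0 0 0 0 0", jaw=1)

```text
time: 24.48
eef_pos: [451.1, 15.1, 213.8]
tool_rot: [-2.174, -2.267, 0.001]
ft_force: [0.2, 0.1, -1.1]
width: 94.2
grip_force: 0.0
```

```bash
python3 go.py 461 267.5 200;python3 - <<'E'
from lids import *
from workcell import grab_frame
t=grab_frame("top");np.savez("t3.npz",**t)
lids(t,dict(mustard=(394,195,85),spice=(370,195,106)))
f=grab_frame("wrist");np.savez("w4.npz",**f);cv2.imwrite("pics/w4.png",f["pixels"][:,:,::-1])
E
```

```text
t 24.475 pos [451.1  15.1 213.8] w 94.2 shares [1.007 0.082 0.056] turn [-0.0002 -0.0001  0.0003]
mustard xy 466.7 -363.2 dia 55.7 ell [ 469.7 -362.2] [44.9 59.9] z 98.9
spice xy 463.7 -276.3 dia 45.2 ell [ 465.8 -278.8] [35.4 46.2] z 120.4
```

The spice shaker is seated: top at 120.4 mm against 120, at (464,-276.5). Next is the mill at (461, 267.5).

>>> arm_command(plan="0.1 0.012 0 0 0 0; 0.16 0.012 0 0 0 0; 0.16 0.012 0 0 0 0; 0.16 0.012 0 0 0 0; 0.16 0.012 0 0 0 0; 0.14 0.012 0 0 0 0; 0.1 0.01 0 0 0 0; 0.027 0 0 0 0 0; 0 0 0.06 0 0 0; 0 0 0.1 0 0 0; 0 0 0.08 0 0 0; 0 0 0 0 0 0; 0 0 0 0 0 0")

```text
time: 26.2
eef_pos: [462.8, 264.2, 154.3]
tool_rot: [2.178, 2.263, 0.0]
ft_force: [0.3, 0.8, 0.3]
width: 93.8
grip_force: 0.0
```

```bash
python3 go.py 461 267.5 55
```

```text
t 26.2 pos [462.8 264.2 154.3] w 93.8 shares [ 0.013 -0.007  0.397] turn [ 0.0001  0.0001 -0.0003]
```

>>> arm_command(plan="0.013 -0.007 0.05 0 0 0; 0 0 0.1 0 0 0; 0 0 0.1 0 0 0; 0 0 0.08 0 0 0; 0 0 0.045 0 0 0; 0 0 0.022 0 0 0; 0 0 0 0 0 0; 0 0 0 0 0 0")

```text
time: 27.2
eef_pos: [460.9, 268.8, 55.3]
tool_rot: [2.177, 2.265, 0.002]
ft_force: [0.3, 0.7, 0.1]
width: 94.0
grip_force: 0.0
```

>>> arm_command(plan="0 0 0 0 0 0; 0 0 0 0 0 0; 0 0 0 0 0 0; 0 0 0 0 0 0; 0 0 0 0 0 0; 0 0 0 0 0 0; 0 0 0 0 0 0; 0 0 0 0 0 0", jaw=-1, grip_force=28)

```text
time: 28.2
eef_pos: [461.3, 268.7, 55.0]
tool_rot: [2.177, 2.264, 0.002]
ft_force: [2.6, 0.5, 0.3]
width: 49.9
grip_force: 28.0
```

>>> arm_command(plan="0 0 -0.06 0 0 0; 0 0 -0.12 0 0 0; 0 0 -0.15 0 0 0; 0 0 -0.15 0 0 0; 0 0 -0.12 0 0 0; -0.08 0 0 0 0 0; -0.15 0 0 0 0 0; -0.15 0 0 0 0 0; -0.15 0 0 0 0 0; -0.15 0 0 0 0 0; -0.15 0 0 0 0 0; -0.15 0 0 0 0 0; -0.15 0 0 0 0 0; -0.15 0 0 0 0 0; -0.15 0 0 0 0 0; -0.15 0 0 0 0 0; -0.12 0 0 0 0 0; -0.08 0 0 0 0 0; 0 0 0 0 0 0; 0 0 0 0 0 0")

```text
time: 30.7
eef_pos: [476.4, -175.0, 203.6]
tool_rot: [-2.175, -2.262, 0.001]
ft_force: [-0.5, 0.9, -4.3]
width: 49.9
grip_force: 27.9
```

```bash
python3 go.py 458.5 -190.5 110
```

```text
t 30.7 pos [ 476.4 -175.   203.6] w 49.9 shares [-0.06  -0.073  0.375] turn [-0.0005 -0.0003 -0.0001]
```

>>> arm_command(plan="-0.028 -0.037 0 0 0 0; -0.028 -0.036 0 0 0 0; 0 0 0.1 0 0 0; 0 0 0.15 0 0 0; 0 0 0.12 0 0 0; 0 0 0 0 0 0; 0 0 0 0 0 0")

```text
time: 31.58
eef_pos: [460.8, -191.5, 113.2]
tool_rot: [2.176, 2.264, 0.001]
ft_force: [0.5, 0.1, -4.1]
width: 49.9
grip_force: 27.9
```

```bash
python3 go.py 458 -189.5 56
```

```text
t 31.575 pos [ 460.8 -191.5  113.2] w 49.9 shares [ 0.009 -0.011  0.229] turn [ 0.0002  0.0001 -0.0001]
```

>>> arm_command(plan="0.008 -0.01 0.04 0 0 0; 0 0 0.06 0 0 0; 0 0 0.06 0 0 0; 0 0 0.04 0 0 0; 0 0 0.02 0 0 0; 0 0 0.01 0 0 0; 0 0 0 0 0 0; 0 0 0 0 0 0")

```text
time: 32.58
eef_pos: [457.8, -189.0, 54.9]
tool_rot: [2.177, 2.265, 0.0]
ft_force: [-1.6, -0.0, -1.8]
width: 49.7
grip_force: 27.9
```

>>> arm_command(plan="0 0 0 0 0 0; 0 0 0 0 0 0; 0 0 0 0 0 0; 0 0 0 0 0 0; 0 0 0 0 0 0; 0 0 -0.06 0 0 0; 0 0 -0.1 0 0 0; 0 0 -0.15 0 0 0; 0 0 -0.15 0 0 0; 0 0 -0.12 0 0 0; 0 0 -0.06 0 0 0; 0.1 0 0 0 0 0; 0.16 0 0 0 0 0; 0.16 0 0 0 0 0; 0.16 0 0 0 0 0; 0.16 0 0 0 0 0; 0.16 0 0 0 0 0; 0.16 0 0 0 0 0; 0.1 0 0 0 0 0", jaw=1)

```text
time: 34.95
eef_pos: [445.5, 102.9, 214.5]
tool_rot: [-2.174, -2.267, 0.001]
ft_force: [0.9, 0.0, 0.1]
width: 93.9
grip_force: 0.0
```

```bash
python3 go.py 465.3 352.7 150;python3 - <<'E'
from lids import *
from workcell import grab_frame
t=grab_frame("top");np.savez("t4.npz",**t)
lids(t,dict(mustard=(394,195,85),spice=(370,195,106),mill=(344,196,123),jam=(195,197,90)))
E
```

```text
t 34.95 pos [445.5 102.9 214.5] w 93.9 shares [0.995 0.121 0.258] turn [-0.0002 -0.      0.0003]
mustard xy 466.7 -363.2 dia 55.7 ell [ 466.3 -363.7] [48.3 54.7] z 99.0
spice xy 463.8 -277.5 dia 43.7 ell [ 463.6 -277.2] [42.  42.6] z 119.9
mill xy 458.7 -188.1 dia 52.4 ell [ 458.5 -188.9] [49.6 50.5] z 136.5
jam xy 467.1 353.3 dia 60.5 ell [466.5 355.6] [53.3 61.8] z 103.8
```

The mill is seated: top at 136.5 mm against 137. Last is the jam jar; the grip TCP height is 53 mm.

>>> arm_command(plan="0.1 0.016 0 0 0 0; 0.16 0.016 0 0 0 0; 0.16 0.016 0 0 0 0; 0.16 0.016 0 0 0 0; 0.16 0.016 0 0 0 0; 0.14 0.016 0 0 0 0; 0.09 0.016 0 0 0 0; 0.035 0.005 0 0 0 0; 0 0 0.08 0 0 0; 0 0 0.1 0 0 0; 0 0 0.08 0 0 0; 0 0 0 0 0 0; 0 0 0 0 0 0")

```text
time: 36.62
eef_pos: [466.2, 352.5, 150.5]
tool_rot: [2.178, 2.264, 0.001]
ft_force: [-0.0, 0.0, -0.3]
width: 94.0
grip_force: 0.0
```

```bash
python3 go.py 465.7 353 53
```

```text
t 36.625 pos [466.2 352.5 150.5] w 94.0 shares [ 0.002 -0.002  0.39 ] turn [ 0.0001 -0.     -0.0002]
```

>>> arm_command(plan="0.002 -0.002 0.06 0 0 0; 0 0 0.1 0 0 0; 0 0 0.1 0 0 0; 0 0 0.07 0 0 0; 0 0 0.04 0 0 0; 0 0 0.02 0 0 0; 0 0 0 0 0 0; 0 0 0 0 0 0")

```text
time: 37.62
eef_pos: [465.5, 353.8, 52.8]
tool_rot: [2.177, 2.265, 0.002]
ft_force: [-0.1, 0.6, 0.0]
width: 93.8
grip_force: 0.0
```

>>> arm_command(plan="0 0 0 0 0 0; 0 0 0 0 0 0; 0 0 0 0 0 0; 0 0 0 0 0 0; 0 0 0 0 0 0; 0 0 0 0 0 0; 0 0 0 0 0 0; 0 0 0 0 0 0", jaw=-1, grip_force=22)

```text
time: 38.62
eef_pos: [465.6, 353.7, 52.4]
tool_rot: [2.177, 2.265, 0.002]
ft_force: [0.7, 0.5, 1.9]
width: 59.8
grip_force: 22.0
```

>>> arm_command(plan="0 0 -0.06 0 0 0; 0 0 -0.12 0 0 0; 0 0 -0.15 0 0 0; 0 0 -0.15 0 0 0; 0 0 -0.12 0 0 0; -0.08 0 0 0 0 0; -0.15 0 0 0 0 0; -0.15 0 0 0 0 0; -0.15 0 0 0 0 0; -0.15 0 0 0 0 0; -0.15 0 0 0 0 0; -0.15 0 0 0 0 0; -0.15 0 0 0 0 0; -0.15 0 0 0 0 0; -0.15 0 0 0 0 0; -0.15 0 0 0 0 0; -0.12 0 0 0 0 0; -0.08 0 0 0 0 0; 0 0 0 0 0 0; 0 0 0 0 0 0")

```text
time: 41.12
eef_pos: [481.4, -90.2, 201.5]
tool_rot: [-2.175, -2.264, 0.001]
ft_force: [-0.3, 0.5, -1.1]
width: 59.9
grip_force: 22.0
```

```bash
python3 go.py 453.7 -103.4 110
```

```text
t 41.125 pos [481.4 -90.2 201.5] w 59.9 shares [-0.049 -0.112  0.366] turn [-0.0004 -0.0002 -0.    ]
```

>>> arm_command(plan="-0.024 -0.056 0 0 0 0; -0.022 -0.056 0 0 0 0; 0 0 0.1 0 0 0; 0 0 0.15 0 0 0; 0 0 0.11 0 0 0; 0 0 0 0 0 0; 0 0 0 0 0 0")

```text
time: 42.0
eef_pos: [455.4, -104.1, 113.2]
tool_rot: [2.177, 2.264, 0.001]
ft_force: [-0.0, -0.1, -1.6]
width: 59.6
grip_force: 22.0
```

```bash
python3 go.py 453.7 -103 53.5
```

```text
t 42.0 pos [ 455.4 -104.1  113.2] w 59.6 shares [ 0.005 -0.007  0.239] turn [ 0.0002  0.0001 -0.0001]
```

>>> arm_command(plan="0.005 -0.007 0.04 0 0 0; 0 0 0.06 0 0 0; 0 0 0.06 0 0 0; 0 0 0.04 0 0 0; 0 0 0.02 0 0 0; 0 0 0.018 0 0 0; 0 0 0 0 0 0; 0 0 0 0 0 0")

```text
time: 43.0
eef_pos: [453.5, -102.6, 52.9]
tool_rot: [2.177, 2.265, 0.0]
ft_force: [-0.6, -0.1, -2.9]
width: 59.9
grip_force: 22.0
```

>>> arm_command(plan="0 0 0 0 0 0; 0 0 0 0 0 0; 0 0 0 0 0 0; 0 0 0 0 0 0; 0 0 0 0 0 0; 0 0 -0.06 0 0 0; 0 0 -0.1 0 0 0; 0 0 -0.15 0 0 0; 0 0 -0.15 0 0 0; 0 0 -0.15 0 0 0; 0 0 -0.15 0 0 0; 0.12 0 0 0 0 0; 0.16 0 0 0 0 0; 0.16 0 0 0 0 0; 0.16 0 0 0 0 0; 0.16 0 0 0 0 0; 0 0 0 0 0 0; 0 0 0 0 0 0", jaw=1)

```text
time: 45.25
eef_pos: [445.7, 86.6, 242.7]
tool_rot: [2.177, 2.264, -0.001]
ft_force: [0.1, 0.8, -0.1]
width: 93.7
grip_force: 0.0
```

Run:
```python
from lids import *
from workcell import grab_frame
t=grab_frame("top");s=grab_frame("side")
lids(t,dict(mustard=(394,195,85),spice=(370,195,106),mill=(344,196,123),jam=(320,198,90)))
a=cv2.resize(t["pixels"][130:230,290:425],(405,400));b=cv2.resize(s["pixels"][180:360,230:410],(395,400))
cv2.imwrite("pics/end.png",np.hstack([a,b])[:,:,::-1])
```

```text
mustard xy 467.6 -363.7 dia 54.3 ell [ 466.9 -363.4] [50.7 53. ] z 98.9
spice xy 463.3 -276.2 dia 45.6 ell [ 463.4 -276.4] [42.9 43.9] z 120.1
mill xy 458.7 -188.2 dia 52.4 ell [ 458.6 -188.7] [49.9 50.6] z 136.7
jam xy 454.4 -101.0 dia 60.3 ell [454.7 -99.8] [55.6 58.9] z 104.2
```

View pics/end.png

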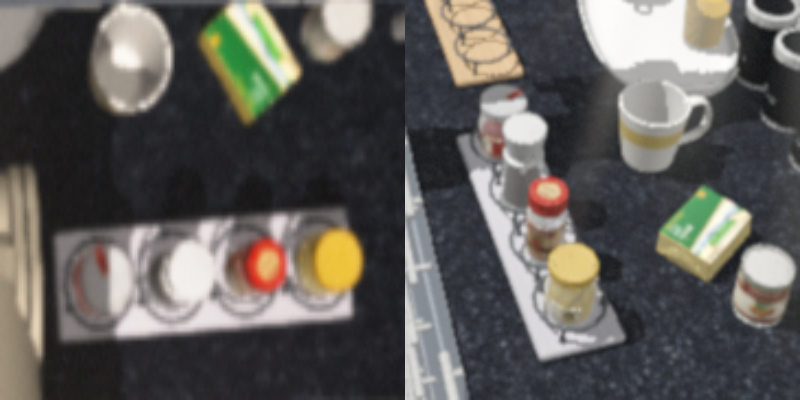

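All four stand upright in their hoops in the order jam, mill, spice, mustard, with tops at the expected heights. The mug, butter and tin look undisturbed. I'll hand it in.

```bash
python3 -c "from workcell import job;print(job.job_done())"
```

```text
the job is handed in; nothing more can be done
None
```

I moved the jam jar, mill, spice shaker and mustard jar into the steel rack in their original left-to-right order and handed the job in; the final camera check showed all four upright, fully down and within about 3 mm of their hoop centres, but no verdict came back.

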